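# Gauge the post bore of a fossil mount

## Task

Find out how deep the post bore in the fossil's plaster mount is, so that its steel post can be cut: take the depth gauge from its rack, stand its stop flat on the plaster over the bore and lower the rod until it bottoms out, not on the ledge inside the mouth. Hold it there for about a second under a light, steady push, never above 20 N, as the plaster under the bore is thin. Then lift the gauge out and hang it back in its rack with the stop still where the bore has set it, and let go.

Things in the scene. Friction and masses are not known exactly. Their poses are not given: they have to be found in the camera images.
- bore_mouth (a point): centre of the post bore's mouth, in the plane of the plaster's flat top face, 60 mm above the bench; z up. The bore is blind: a mouth 26 mm wide and 8 mm deep with a flat ledge, then a 14 mm hole in its middle down to a flat plaster bottom. How far the bottom lies below the top face is not known: 24 to 46 mm, different each time
- mount: loose plaster block, 90 x 140 x 60 mm high, 1.6 kg, in a 10 mm thick wooden frame that ends 7 mm below its face. Origin: middle of its underside; x across, y along its length to the fossil bone bedded in it, z up. The bore is at y = -38 mm; the bone stands up to 21 mm above the face, about 10 mm clear of the gauge's stop over the bore
- gauge_head (a point): centre of the depth gauge's head, a dark grooved steel cylinder 22 mm in diameter, 32 mm tall (this point is half-way up, on the axis); z up along the gauge. Grasp here. Below it is the 9 mm steel rod, whose flat tip is 102 mm below this point. In this job the head comes no nearer than 20 mm to the stop. The gauge weighs about 0.15 kg
- stop_foot (a point): centre of the underside of the gauge's stop, an aluminium disc 44 mm in diameter and 6 mm thick under a 25 mm hub (20 mm tall in all) with a small brass side screw; the rod slides through it; z up along the gauge
- gauge_rod (a joint): length of rod below the underside of the stop, m, 0 to 0.056; grows as the rod is pushed down through the stop. Starts at 0.010 to 0.018, less than the bore's depth. Friction of about 4 N holds the rod in the stop wherever it is put, so the gauge can be carried by its head. With the stop seated and the rod on the bottom of the bore it equals the bore's depth
- rack_hole (a point): centre of the gauge hole in the rack's aluminium top plate, at the level of its upper side, 70 mm above the bench; hole 16 mm in diameter, plate 4 mm thick, 54 mm free height under it. The gauge hangs with the disc of its stop on the plate and the rod through the hole
- rack: loose wooden gauge rack, 0.9 kg, 72 x 128 mm and 70 mm high, with an aluminium top plate; origin at the middle of its underside, x across, y along its length, z up. Two 7 mm steel posts stand 36 mm either side of the gauge hole along y and end up to 12 mm above the plate
- gauge_stop: the gauge's sliding stop, disc and hub together; origin at the centre of its underside, like stop_foot
- caliper: steel caliper, 88 x 198 x 15 mm, lying on the bench between the mount and the rack; leave it alone
- vial: small clear vial with a blue cap, 32 mm in diameter, 64 mm tall, standing near the bench's front edge left of the vice; leave it alone
- flat_brush: flat brush, 100 x 163 x 12 mm, lying near the front of the bench at the right; leave it alone
There are look-alikes about, which are no part of the job. What is shaped like the gauge_stop but green or pink is not meant.

How it is judged:
By the outcome, as a careful person would: the job done as asked, in the order asked, and still so for the second after the job is handed in, with the robot touching nothing.
It also fails if it takes over 70 s, if anything falls off the work surface, if the arm or the gripper's body presses on something with over 40 N, if the wrist force passes 120 N, or if a joint passes its speed limit or range.

## Robot

A 6-joint arm with a two-finger parallel gripper is mounted at the origin on a cart in front of the work surface, level with it; the furniture and walls round the work are solid. World frame = base frame: x ahead of the robot, y to its left, z up, the work surface at z = 0. Lengths are in m, angles in rad, forces in N, time in s.
With the tool pointing down it reaches from about 0.25 to 0.775 m from the base axis. Payload 8.9 kg.
Tool frame: the origin (TCP) lies where the fingers leave the gripper's body, on its centre line; the fingertips stand 73 mm ahead of it and the grasp point (between the pads) lies 54 mm ahead of it (manip.nose_length is the distance from the TCP to the fingertips, in m); z points along the fingers, y is the direction in which the jaws open and shut (so a half turn about z gives the same grasp; the last joint's range is limited). The gripper opens to 85 mm and grips with 20 to 120 N. Pads are 22 mm wide; open, the fingers measure 114 mm over their backs; the gripper's body (76 mm by 85 mm) begins 54 mm behind the grasp point. The pads swing forward as they close: fully open they stand 13 mm farther back than shut.
Start: joints at [1.082, 0.291, -0.153, 1.127, 0, 1.431], TCP at [0.18, 0.493, 0.304] pointing down, gripper open.
Joint ranges: [-2.52, 2.52], [-0.91, 1.74], [-1.3, 1.37], [-1.96, 2.02], [-1.52, 1.47], [-3.14, 3.14]. Speed limits (rad/s): [2.22, 2.22, 2.79, 3.14, 3.14, 3.14].

## Interface

Orientations are given as a rotation vector (axis times angle).
In Python, from cell import manip gives the robot as it stands.
- The arm moves only by the tool play_rows, never from a script. Its arguments are lists of equal length, an entry for each row: "dp": the shift along the tool's x, y, z in mm, a list of three; "spin": the turn about the tool's z in rad. In form: {"dp": [[dx, dy, dz], ...], "spin": [spin, ...]}. A call has 1 to 12 rows; each row shifts and turns the commanded pose from where the row before left it, along the tool's axes as they then stand; what a row does not reach is not made up. A row lasts 1/10 s, in which the tool goes at most 50 mm and 8.59 degrees, less where a joint would pass 70% of its speed; a pose out of reach is approached as far as the arm can. A call is refused whole if a number of a shift passes 50 or a number of a turn 0.15, either way. A call with a gripper value outside its range is refused whole. "hand" is the finger opening in mm, from 0 to 85.4, set as the call begins (left out, the last holds). The fingers move at their own pace and stop on an object; "grip_force" is the grip in N (left out, the last holds). Time passes only in rows, so rows that do not move let the fingers close. It gives the time, the measured TCP pose, the force and the opening at its end, in the units of the state.
- manip.sense(): the state, without advancing time (a new reading comes with each control period).
- manip.capture(name): name is "scene" or "top"; returns the picture (400x640x3 uint8, red, green, blue); there is no depth.
- manip.calibration(name): a dict with "camera_matrix" (3x3 intrinsics, pixels), "R" (3x3) and "t" (3): a world point X has camera coordinates R X + t. Camera axes: x right, y down, z forward; pixel columns grow to the right and rows downward; lengths in m; the calibration is good to about 2 mm. A picture is of the moment at which its call begins. calibration takes no time and is no camera call.
- manip.job_done(): hands the job in, once; it reports no verdict.
Trained networks look in the newest picture that a camera, given by its name, has taken for a name from the list of things; names that differ only in an ending like _2 or _b are one class to them, and where a whole thing is asked for, a point or a joint stands for the part that bears it (a point fixed in the world has none). Each returns a list of dicts, best first, with "p" (0 to 1); they miss things now and then, are a little off and sometimes report something else, mostly with a low value. They report only what shows in the picture. A call takes as long as a camera call. They do not tell look-alikes from the thing itself.
- manip.outline_of(camera, thing): "mask" (400x640 bool, what is visible of it).
- manip.place_of(camera, thing): "location" ([x, y, z] in m, in world coordinates, good to about 4 mm: a listed point, or the origin of a listed thing).
The state is a dict: "clock": time; "joint_positions": joint angles; "joint_vel": joint speeds; "tau": joint torques, N m; "ee_pos": TCP position; "ee_rot": TCP orientation; "ft_force": force on the tool from outside, world axes, zero at the start; "ft_torque": the same for the moment, N m; "opening": finger opening in m.
Only numpy, scipy, OpenCV 4.12 (cv2) and the standard library are available. Lean on these libraries where they do the work, as an engineer would, in place of code of your own. Each camera call takes 0.05 s, during which the arm holds its last target.

## Working session

There is one attempt and no reset: what is moved stays moved. The work goes in short steps, Python scripts to look and compute and a tool call to move; the robot and the scene stay as the last step left them, time stands still between calls to the robot, and variables do not carry over. Pictures are saved under pics/ and viewed, and the job is handed in when it is done.

Besides the shell and the picture viewer there is one more tool, called after "Call:" by a JSON object that holds its "name" and its "arguments", one argument or row to a line. play_rows: Moves the arm, as the interface text tells. Its arguments: {"type":"object","properties":{"dp":{"type":"array"},"spin":{"type":"array"},"hand":{"type":"number"},"grip_force":{"type":"number"}},"required":["dp","spin"]}

```bash
mkdir -p pics; ls
cat > h.py <<'E'
import numpy as np, cv2
from cell import manip
from scipy.spatial.transform import Rotation as Rn
def cap(n,f):
    im=manip.capture(n); cv2.imwrite('pics/'+f,im[:,:,::-1]); return im
def proj(n,X):
    c=manip.calibration(n); p=np.array(c['camera_matrix'])@(np.array(c['R'])@np.array(X)+np.array(c['t'])); return p[:2]/p[2]
def ray(n,u,v,z):
    c=manip.calibration(n);K=np.array(c['camera_matrix']);R=np.array(c['R']);t=np.array(c['t'])
    d=R.T@np.linalg.solve(K,[u,v,1.]);o=-R.T@t
    return o+d*(z-o[2])/d[2]
E
python3 - <<'E'
from h import *
s=manip.sense();print(s)
for n in('scene','top'):
    cap(n,n+'0.png'); c=manip.calibration(n);print(n,c['camera_matrix'],-np.array(c['R']).T@c['t'])
    for th in('bore_mouth','mount','gauge_head','stop_foot','rack_hole','rack','gauge_stop'):
        for d in manip.place_of(n,th): print(th,d['p'],np.round(d['location'],4),proj(n,d['location']).round())
E
```

```text
pics
{'clock': 0.0, 'joint_positions': array([ 1.08169844e+00,  2.91263749e-01, -1.54126202e-01,  1.12670880e+00,
        4.63143985e-06,  1.43148090e+00]), 'joint_vel': array([ 0.0004084 ,  0.00076089,  0.00145177, -0.00173929,  0.0013377 ,
       -0.00071725]), 'tau': array([ 1.86234887e-03, -5.37142754e+01,  3.31369829e+01,  1.58166303e-02,
        1.42616391e-04, -1.58084191e-05]), 'ee_pos': array([0.1797519 , 0.49289861, 0.30334088]), 'ee_rot': array([-5.46569443e-01, -3.09326782e+00,  1.94317627e-03]), 'ft_force': array([ 0.45576151, -0.01802873,  0.03490283]), 'ft_torque': array([ 0.01786008, -0.01388046, -0.05692038]), 'opening': 0.0852856388365418}
scene [[511.42503032   0.         316.70178939]
 [  0.         511.42503032 193.55854454]
 [  0.           0.           1.        ]] [-0.13915984  0.63809525  0.70754909]
bore_mouth 0.71 [ 0.4984 -0.3771  0.0609] [355. 191.]
bore_mouth 0.35 [ 0.4223 -0.5405 -0.0041] [407. 197.]
mount 0.72 [ 4.863e-01 -3.382e-01 -3.000e-04] [350. 218.]
gauge_head 0.79 [ 0.4633 -0.0108  0.101 ] [273. 247.]
gauge_head 0.73 [0.4708 0.0772 0.1001] [241
[... 606 characters left out ...]
[ 0.25521008 -0.22208947  1.40990661]
mount 0.59 [ 0.4858 -0.339   0.0014] [365. 206.]
gauge_head 0.55 [ 0.4649 -0.0109  0.1011] [264. 210.]
gauge_head 0.41 [0.5573 0.023  0.1607] [250. 178.]
gauge_head 0.38 [0.4692 0.0793 0.0992] [236. 210.]
stop_foot 0.55 [ 0.462  -0.0104 -0.0005] [268. 216.]
stop_foot 0.5 [0.4704 0.0807 0.0036] [242. 214.]
stop_foot 0.47 [0.5608 0.0219 0.0716] [255. 183.]
rack_hole 0.86 [0.5617 0.0272 0.0702] [254. 183.]
rack_hole 0.67 [ 0.4206 -0.5431 -0.0032] [426. 224.]
rack 0.9 [ 0.5605  0.0265 -0.0014] [258. 188.]
gauge_stop 0.69 [0.5602 0.0301 0.0709] [253. 183.]
gauge_stop 0.66 [ 0.4638 -0.0103  0.0013] [268. 215.]
gauge_stop 0.61 [0.4685 0.075  0.0008] [243. 214.]
```

View pics/scene0.png

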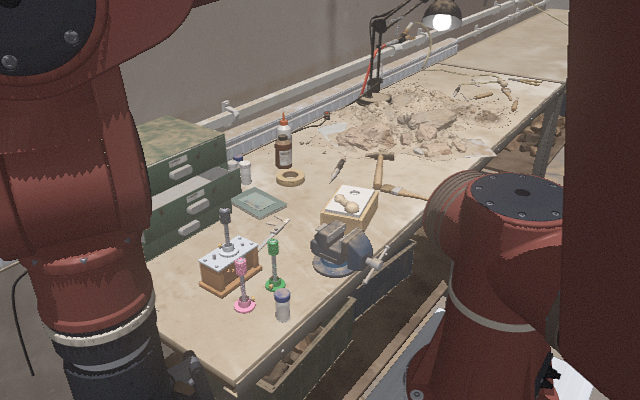

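View pics/top0.png

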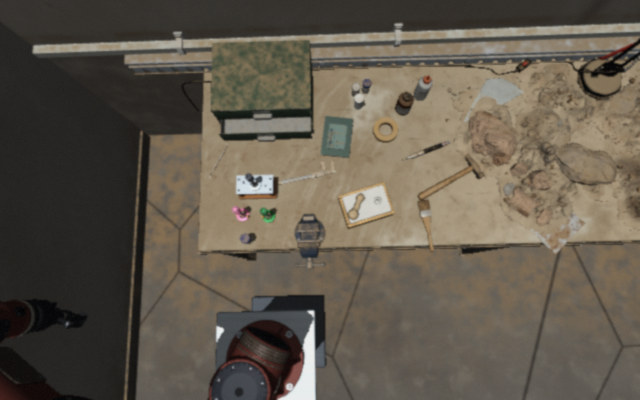

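Run:
```python
import cv2,numpy as np
a=cv2.imread('pics/scene0.png');b=cv2.imread('pics/top0.png')
cv2.imwrite('pics/c1.png',cv2.resize(a[190:330,180:330],None,fx=4,fy=4,interpolation=2))
cv2.imwrite('pics/c2.png',cv2.resize(a[150:250,300:440],None,fx=5,fy=5,interpolation=2))
cv2.imwrite('pics/c3.png',cv2.resize(b[150:250,220:420],None,fx=4,fy=4,interpolation=2))
```

```text
(no output)
```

View pics/c1.png

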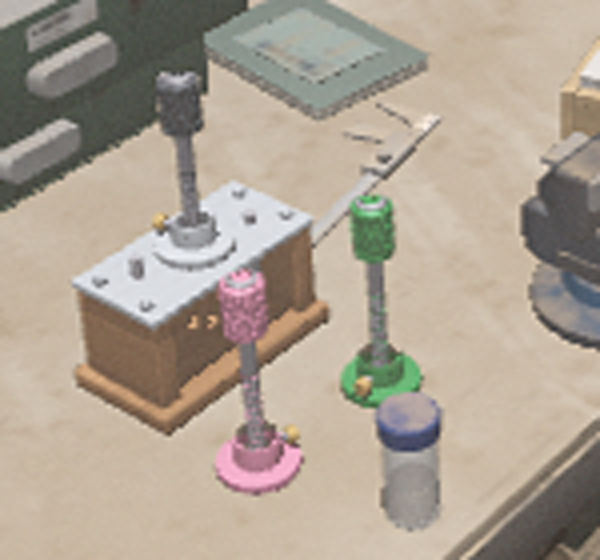

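View pics/c2.png

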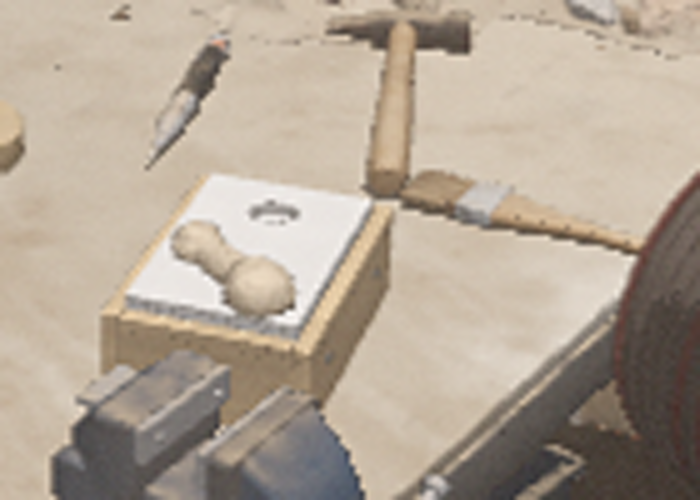

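View pics/c3.png

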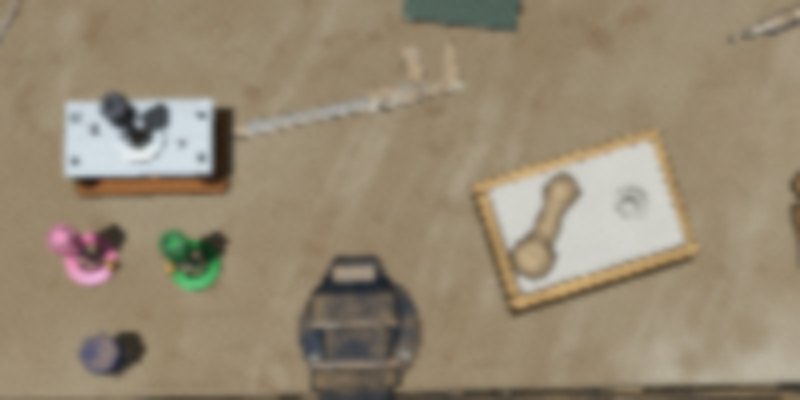

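The candidates are the grey gauge in the rack (scene 226,230), the pink look-alike (243,290) and the green one (274,265). The grey one hanging in the rack is the one I want. The bore shows at about (355,192). Next I'll refine the positions with model overlays.

```bash
cat >> h.py <<'E'
def circ(n,c,r,N=60):
    a=np.linspace(0,2*np.pi,N); return np.array([proj(n,[c[0]+r*np.cos(t),c[1]+r*np.sin(t),c[2]]) for t in a])
def over(im,n,u0,v0,u1,v1,f,circs,fn,pts=[]):
    # circs: (center,r,color)
    o=cv2.resize(im[v0:v1,u0:u1,::-1],None,fx=f,fy=f,interpolation=cv2.INTER_CUBIC)
    T=lambda p:np.round(((np.array(p)-[u0,v0]+.5)*f-.5)*16).astype(np.int32)
    for c,r,col in circs: cv2.polylines(o,[T(circ(n,c,r))],True,col,1,cv2.LINE_AA,4)
    for p,col in pts:
        q=T(proj(n,p)); cv2.circle(o,tuple(int(v) for v in q),3*16,col,1,cv2.LINE_AA,4)
    cv2.imwrite('pics/'+fn,o)
def gauge_circs(x,y,zh,L):
    zt=zh-.102; zs=zt+L; g=(0,255,255)
    return [((x,y,zh+.016),.011,g),((x,y,zh-.016),.011,g),((x,y,zs),.022,(0,0,255)),((x,y,zs+.006),.022,(0,0,255)),((x,y,zs+.02),.0125,(0,255,0)),((x,y,zt),.0045,(255,0,0))]
E
python3 - <<'E'
from h import *
a=cv2.imread('pics/scene0.png')[:,:,::-1];b=cv2.imread('pics/top0.png')[:,:,::-1]
h=(0.5605,0.0255,.159)
gc=gauge_circs(*h,.013)
B=[((.4995,-.3765,.06),.013,(0,0,255)),((.4995,-.3765,.052),.007,(0,255,0))]
over(a,'scene',190,195,270,275,8,gc,'o1.png')
over(b,'top',225,155,285,205,10,gc,'o2.png')
over(a,'scene',320,170,390,230,9,B,'o3.png')
over(b,'top',335,180,400,230,10,B,'o4.png')
A=[cv2.resize(cv2.imread(f'pics/o{i}.png'),(400,300)) for i in(1,2,3,4)]
over(a,'scene',190,195,270,275,8,[],'p1.png')
E
```

```text
(no output)
```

View pics/o1.png

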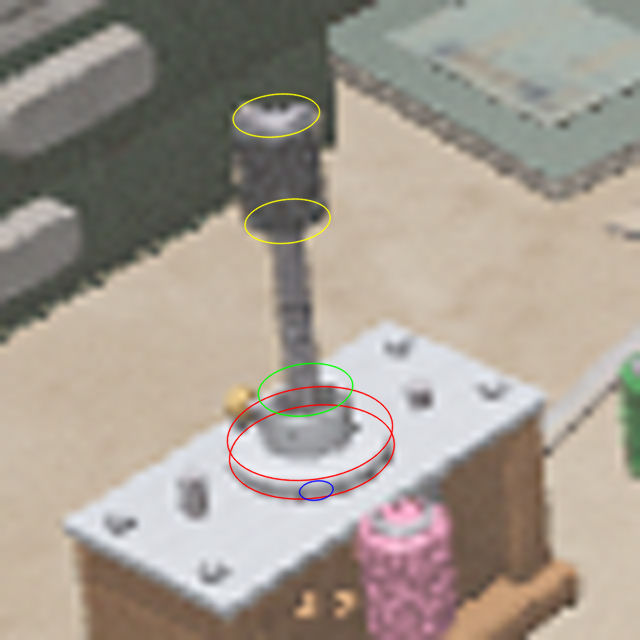

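View pics/o2.png

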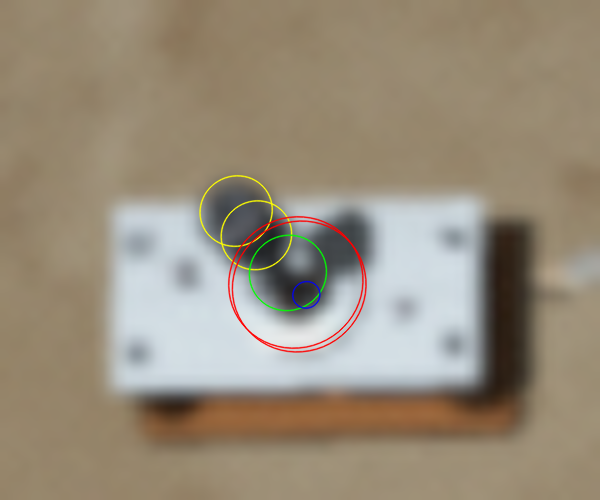

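View pics/o3.png

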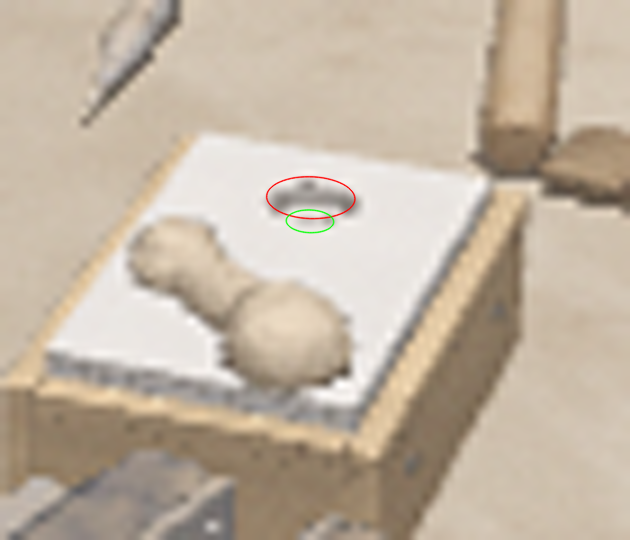

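View pics/o4.png

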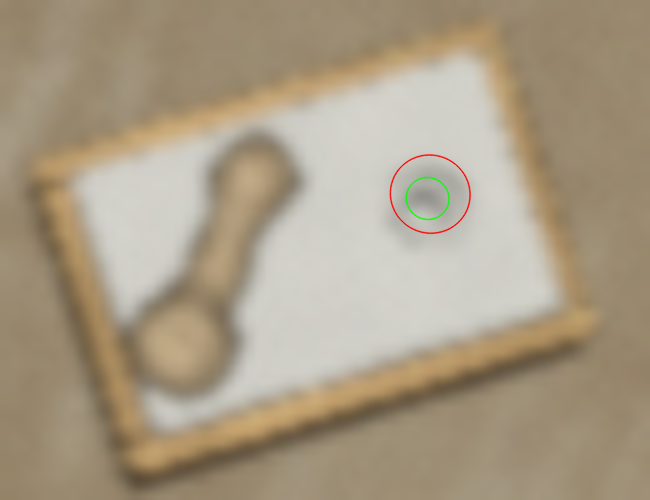

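```bash
cat > fit.py <<'E'
from h import *
from scipy.optimize import least_squares
# fit rectangles of known size to hand-picked corners in scene and top
def px(p,u0,v0,f): return (np.array(p,float)+.5)/f-.5+[u0,v0]
def rect(x,y,th,w,l,z,sg=[(-1,-1),(1,-1),(1,1),(-1,1)]):
    c,s=np.cos(th),np.sin(th)
    return np.array([[x+c*a*w/2-s*b*l/2,y+s*a*w/2+c*b*l/2,z] for a,b in sg])
def fit(n,obs,w,l,z,g):
    def r(q): 
        P=rect(*q,w,l,z); return np.concatenate([proj(n,P[i])-o for i,o in obs.items()])
    s=least_squares(r,g); return s.x,s.fun.round(2)
E
python3 - <<'E'
from fit import *
P=rect(.486,-.339,.25,.09,.14,.06); print([proj('scene',p).round(1) for p in P],[proj('top',p).round(1) for p in P])
for p in [(203,132),(492,181),(363,412),(45,355)]: print('s',px(p,320,170,9))
for p in [(75,180),(487,50),(567,308),(150,430)]: print('t',px(p,335,180,10))
P=rect(.561,.027,.0,.072,.128,.07); print([proj('scene',p).round(1) for p in P],[proj('top',p).round(1) for p in P])
for p in [(65,527),(385,322),(548,395),(228,610)]: print('s',px(p,190,195,8))
for p in [(113,205),(483,197),(483,386),(115,390)]: print('t',px(p,225,155,10))
E
```

```text
[array([375. , 189.7]), array([343.3, 183.9]), array([324.4, 207.8]), array([358.5, 214.8])] [array([390.8, 210.6]), array([382.7, 184.6]), array([341.8, 196. ]), array([349.4, 222.2])]
s [342.11111111 184.22222222]
s [374.22222222 189.66666667]
s [359.88888889 215.33333333]
s [324.55555556 209.        ]
t [342.05 197.55]
t [383.25 184.55]
t [391.25 210.35]
t [349.55 222.55]
[array([260.3, 243.2]), array([236.9, 232.7]), array([193.8, 259.4]), array([217.7, 271.9])] [array([273.4, 193.3]), array([273.4, 171.8]), array([234.7, 172.8]), array([234.3, 194.2])]
s [197.6875 260.4375]
s [237.6875 234.8125]
s [258.0625 243.9375]
s [218.0625 270.8125]
t [235.85 175.05]
t [272.85 174.25]
t [272.85 193.15]
t [236.05 193.55]
```

Run:
```python
from fit import *
ms={1:(342.11,184.22),0:(374.22,189.67),3:(359.89,215.33),2:(324.56,209.0)}
mt={2:(342.05,197.55),1:(383.25,184.55),0:(391.25,210.35),3:(349.55,222.55)}
for n,o in(('scene',ms),('top',mt)):
    q,f=fit(n,o,.09,.14,.06,[.486,-.339,.25]); b=[q[0]+.038*np.sin(q[2]),q[1]-.038*np.cos(q[2]),.06]
    print(n,q.round(4),f,'bore',np.round(b,4),proj('scene',b).round(1))
rs={2:(197.69,260.44),1:(237.69,234.81),0:(258.06,243.94),3:(218.06,270.81)}
rt={2:(235.85,175.05),1:(272.85,174.25),0:(272.85,193.15),3:(236.05,193.55)}
for n,o in(('scene',rs),('top',rt)):
    print(n,[fit(n,o,w,l,.07,[.561,.027,0]) for w,l in((.06,.118),)])
    # single-view free
# head ray intersection
def tri(us,ut):
    A=[];
    for n,u in(('scene',us),('top',ut)):
        c=manip.calibration(n);M=np.array(c['camera_matrix'])@np.c_[c['R'],c['t']]
        A+= [u[0]*M[2]-M[0],u[1]*M[2]-M[1]]
    _,_,V=np.linalg.svd(np.array(A));X=V[3];return X[:3]/X[3]
e=px((281,165),190,195,8);f=px((239,212),225,155,10)
X=tri(e,f);print('head',X,proj('scene',X)-e,proj('top',X)-f)
T=manip.sense();print(Rn.from_rotvec(T['ee_rot']).as_matrix().round(4),T['clock'])
```

```text
scene [ 0.4847 -0.3364  0.2878] [-0.04  0.24 -0.05  0.07 -0.28 -0.11  0.38 -0.1 ] bore [ 0.4954 -0.3729  0.06  ] [354.6 192.4]
top [ 0.4846 -0.34    0.2668] [-0.08 -0.79 -0.53  0.15  0.05  0.27  0.55  0.36] bore [ 0.4947 -0.3767  0.06  ] [355.6 191.9]
scene [(array([0.5576115 , 0.02849106, 0.00075618]), array([ 0.46, -0.24,  0.11,  0.46, -0.65,  0.22,  0.06, -0.25]))]
top [(array([ 0.55767668,  0.02556681, -0.00391921]), array([ 0.8 ,  0.42, -0.47,  0.44, -0.56, -0.6 ,  0.23, -0.23]))]
head [0.56191492 0.02609636 0.16015869] [-0.66698584 -0.17576029] [0.42774912 0.54616508]
[[-9.394e-01  3.427e-01 -1.000e-04]
 [ 3.427e-01  9.394e-01 -0.000e+00]
 [ 1.000e-04 -0.000e+00 -1.000e+00]] 0.8
```

Call:
{"name": "play_rows", "arguments": {
  "dp": [
    [0,0,0],
    [0,0,0],
    [0,0,0],
    [-30,-40,0],
    [-40,-20,0],
    [-40,-20,0],
    [-30,-40,0],
    [-30,-40,0],
    [-30,-40,0],
    [-30,-40,0],
    [-30,-40,0],
    [-30,-40,0]
  ],
  "spin": [-0.12,-0.12,-0.11,0,0,0,0,0,0,0,0,0],
  "hand": 70,
  "grip_force": 50
}}

```text
clock: 2.0
ee_pos: [0.4709, 0.1714, 0.3041]
ee_rot: [-0.0, 3.141, 0.0]
ft_force: [0.2, 1.5, -0.5]
opening: 0.0702
```

Call:
{"name": "play_rows", "arguments": {
  "dp": [
    [-25,-40,0],
    [-25,-40,0],
    [-25,-40,0],
    [-15,-26,0],
    [0,0,0],
    [0,0,0]
  ],
  "spin": [0,0,0,0,0,0]
}}

```text
clock: 2.6
ee_pos: [0.5599, 0.0269, 0.3036]
ee_rot: [-0.002, -3.141, -0.0]
ft_force: [-0.2, 0.3, 0.4]
opening: 0.0697
```

Run:
```python
from h import *
a=cap('scene','s1.png');b=cap('top','t1.png');s=manip.sense();print(s['ee_pos'],s['clock'],s['ft_force'])
for n in('scene','top'):
  for d in manip.place_of(n,'gauge_head'): print(n,d['p'],d['location'])
p=s['ee_pos'];
over(a,'scene',170,140,270,260,5,[((p[0],p[1],p[2]-.073),.005,(0,255,255)),((p[0],p[1],p[2]-.14),.011,(0,255,0))],'q1.png')
over(b,'top',215,120,315,210,6,[((p[0],p[1],p[2]),.005,(0,255,255))],'q2.png')
```

```text
[0.55946785 0.02808022 0.30387311] 2.7 [-0.71106858  0.45842667  0.24894317]
scene 0.84 [0.4688, 0.0797, 0.1014]
scene 0.74 [0.4656, -0.012, 0.0984]
scene 0.64 [0.5613, 0.0241, 0.1575]
top 0.51 [0.4648, -0.0096, 0.0999]
top 0.47 [0.5591, 0.0237, 0.1614]
top 0.4 [0.4701, 0.0786, 0.1037]
```

View pics/q1.png

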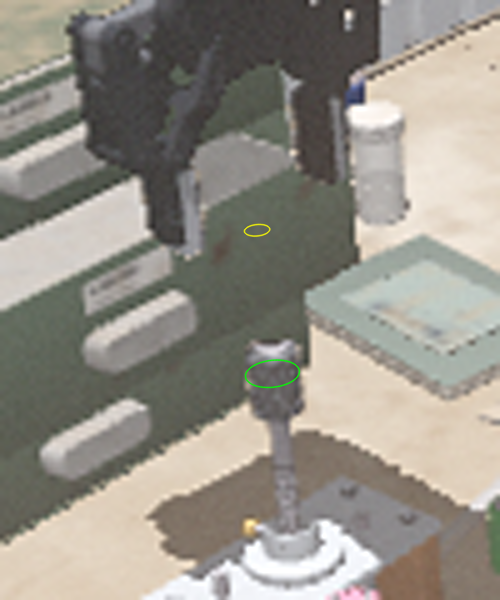

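View pics/q2.png

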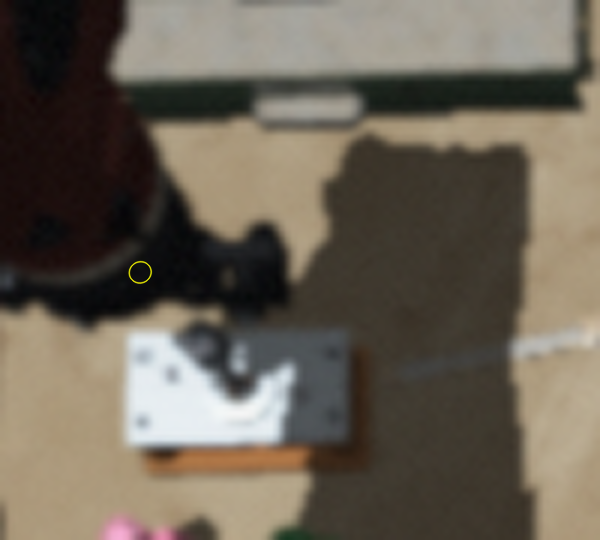

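Call:
{"name": "play_rows", "arguments": {
  "dp": [
    [-0.8,-2,20],
    [0,0,20],
    [0,0,20],
    [0,0,15],
    [0,0,10],
    [0,0,5],
    [0,0,0]
  ],
  "spin": [0,0,0,0,0,0,0]
}}

```text
clock: 3.5
ee_pos: [0.5606, 0.0257, 0.2138]
ee_rot: [0.001, -3.141, -0.0]
ft_force: [0.2, -0.1, 0.5]
opening: 0.07
```

Run:
```python
from h import *
a=cap('scene','s2.png');s=manip.sense();print(s['ee_pos'],s['clock'],s['ft_force'])
p=s['ee_pos'];
over(a,'scene',170,140,270,260,5,[],'q3.png')
```

```text
[0.56091309 0.02557657 0.21428998] 3.55 [-0.40884431  0.00496316 -0.52138059]
```

View pics/q3.png

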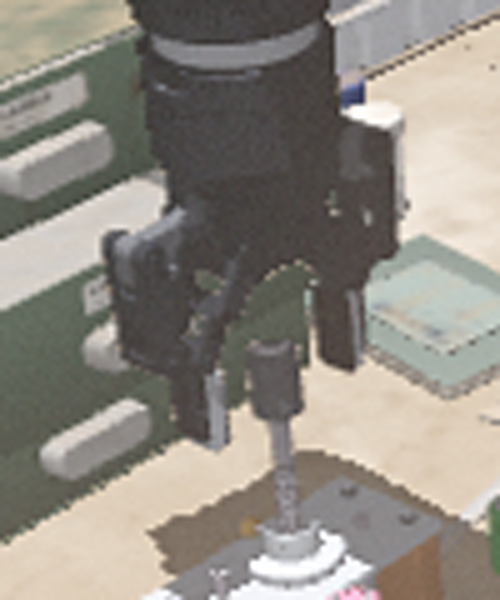

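The head sits midway between the pads: the pads are at crop (215,420) and (340,345), and the head is at (274,378). I'll close on it.

Call:
{"name": "play_rows", "arguments": {
  "dp": [
    [0,0,0],
    [0,0,0],
    [0,0,0],
    [0,0,0],
    [0,0,0]
  ],
  "spin": [0,0,0,0,0],
  "hand": 30
}}

```text
clock: 4.05
ee_pos: [0.5609, 0.0252, 0.214]
ee_rot: [-0.0, 3.141, -0.0]
ft_force: [-0.7, 0.8, -0.7]
opening: 0.0303
```

Call:
{"name": "play_rows", "arguments": {
  "dp": [
    [0,0,0],
    [0,0,0],
    [0,0,0],
    [0,0,0],
    [0,0,0],
    [0,0,0]
  ],
  "spin": [0,0,0,0,0,0],
  "hand": 5,
  "grip_force": 60
}}

```text
clock: 4.65
ee_pos: [0.5609, 0.0253, 0.214]
ee_rot: [-0.0, 3.141, -0.0]
ft_force: [0.2, -1.0, 2.0]
opening: 0.0201
```

Run:
```python
from h import *
a=cap('scene','s3.png');s=manip.sense();print(s['ee_pos'],s['clock'],s['ft_force'],s['opening'])
over(a,'scene',170,140,270,260,5,[],'q4.png')
```

```text
[0.56085633 0.02530715 0.21397962] 4.7 [-0.8408974  -0.96113166  2.01107227] 0.020177004620534025
```

View pics/q4.png

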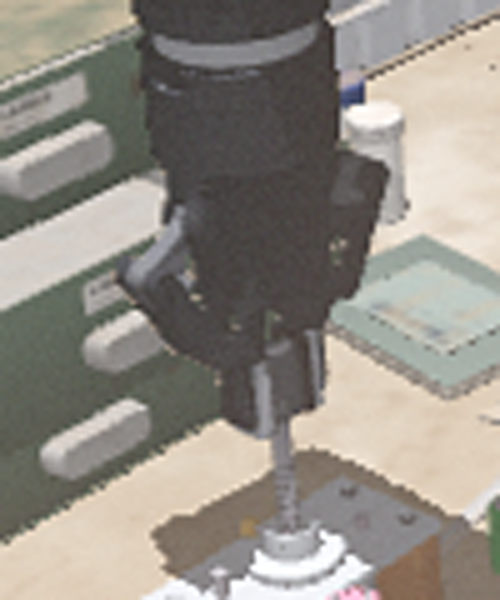

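Call:
{"name": "play_rows", "arguments": {
  "dp": [
    [0,0,-3],
    [0,0,-7],
    [0,0,-15],
    [0,0,-20],
    [0,0,-25],
    [0,0,-25],
    [0,0,0],
    [0,0,0]
  ],
  "spin": [0,0,0,0,0,0,0,0]
}}

```text
clock: 5.5
ee_pos: [0.5609, 0.0253, 0.3092]
ee_rot: [-0.0, 3.141, -0.0]
ft_force: [-0.1, -0.9, -1.5]
opening: 0.0202
```

Run:
```python
from h import *
a=cap('scene','s4.png');b=cap('top','t4.png');s=manip.sense();print(s['ee_pos'],s['clock'],s['ft_force'],s['opening'])
x,y,z=s['ee_pos']
over(a,'scene',190,140,290,260,6,gauge_circs(x,y,z-.054,.013)+[((.5577,.027,.07),.008,(255,0,255))],'q5.png')
over(a,'scene',190,140,290,260,6,[],'q6.png')
over(b,'top',215,120,315,210,6,[],'q7.png')
```

```text
[0.56030515 0.02532025 0.30791666] 5.6 [ 0.37619077 -0.9181632  -1.72721771] 0.020145654996105246
```

View pics/q5.png

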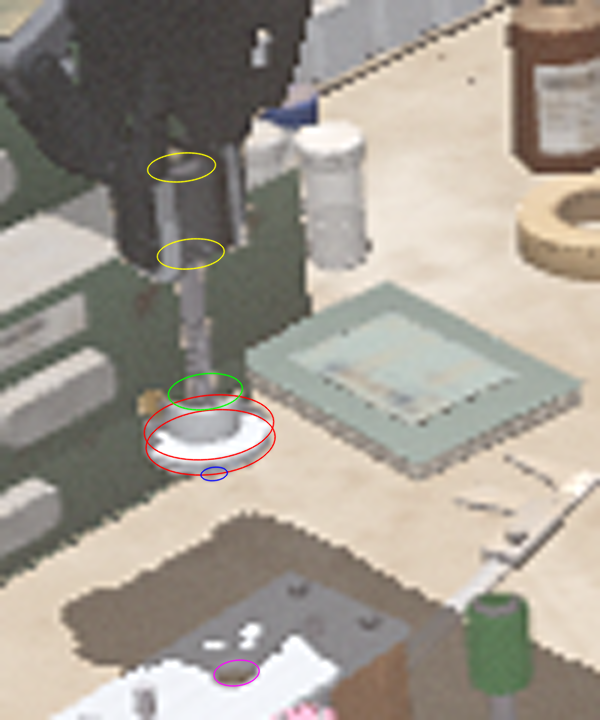

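View pics/q6.png

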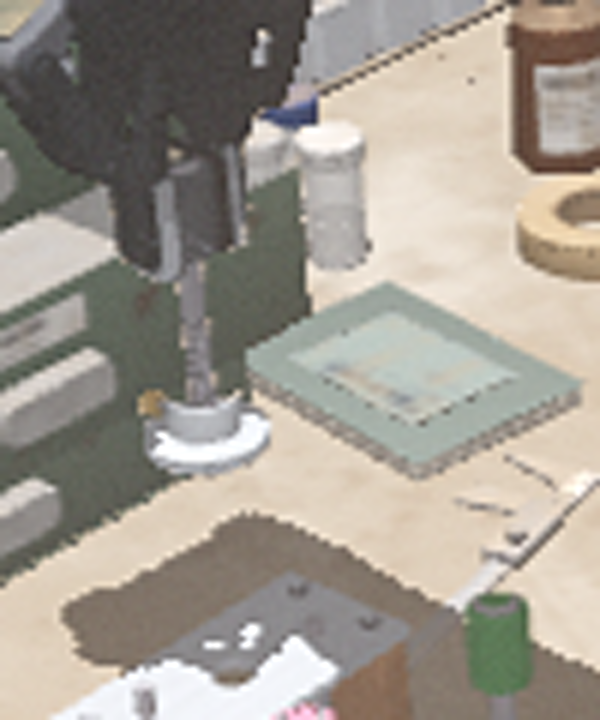

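View pics/q7.png

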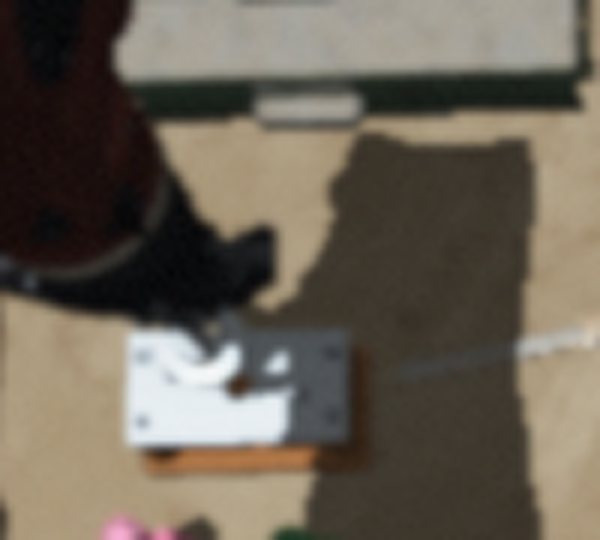

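Call:
{"name": "play_rows", "arguments": {
  "dp": [
    [3,-20,0],
    [5,-30,0],
    [6.5,-40,0],
    [6.5,-40,0],
    [6.5,-40,0],
    [6.5,-40,0],
    [6.5,-40,0],
    [6.5,-40,0],
    [6.5,-40,0],
    [5,-35,0],
    [4,-25,0],
    [2,-10,0]
  ],
  "spin": [0,0,0,0,0,0,0,0,0,0,0,0]
}}

```text
clock: 6.8
ee_pos: [0.4953, -0.3768, 0.3072]
ee_rot: [-0.003, -3.14, -0.002]
ft_force: [0.2, -0.1, -1.7]
opening: 0.0203
```

Call:
{"name": "play_rows", "arguments": {
  "dp": [
    [0,0,20],
    [0,0,20],
    [0,0,10],
    [0,0,0],
    [0,0,0]
  ],
  "spin": [0,0,0,0,0]
}}

```text
clock: 7.3
ee_pos: [0.4966, -0.3744, 0.2593]
ee_rot: [-0.001, 3.142, 0.0]
ft_force: [1.3, -0.4, -2.0]
opening: 0.0201
```

Run:
```python
from h import *
a=cap('scene','s5.png');b=cap('top','t5.png');s=manip.sense();print(s['ee_pos'],s['clock'],s['ft_force'],s['opening'],s['joint_positions'].round(2))
x,y,z=s['ee_pos']
over(a,'scene',310,120,400,230,6,gauge_circs(x,y,z-.054,.012)+[((.496,-.3745,.06),.013,(255,0,255))],'q8.png')
over(a,'scene',310,120,400,230,6,[],'q9.png')
over(b,'top',330,160,420,240,6,[((x,y,z-.144),.022,(0,0,255))],'q10.png')
```

```text
[ 0.49685605 -0.37478678  0.25994076] 7.4 [-0.06256367  0.73523062 -1.17094892] 0.020286267259890606 [-0.76  0.5   0.05  1.12  0.   -0.76]
```

View pics/q8.png

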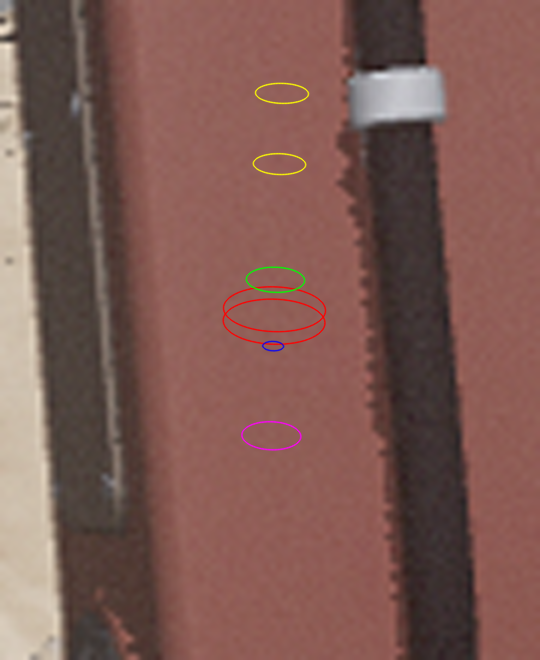

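View pics/q9.png

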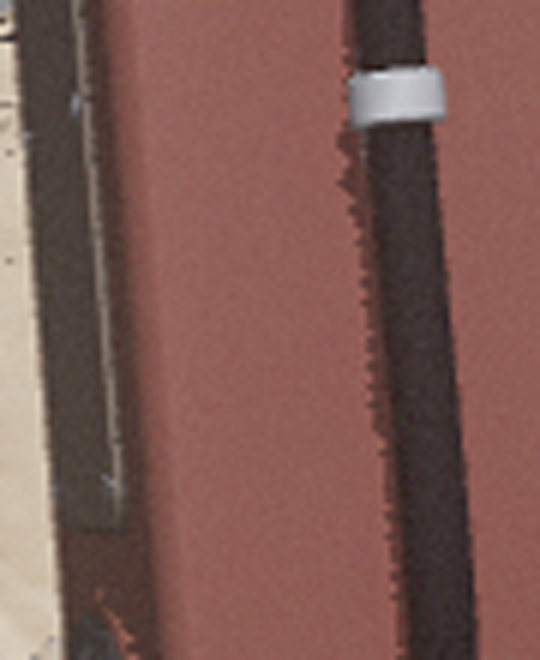

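View pics/q10.png

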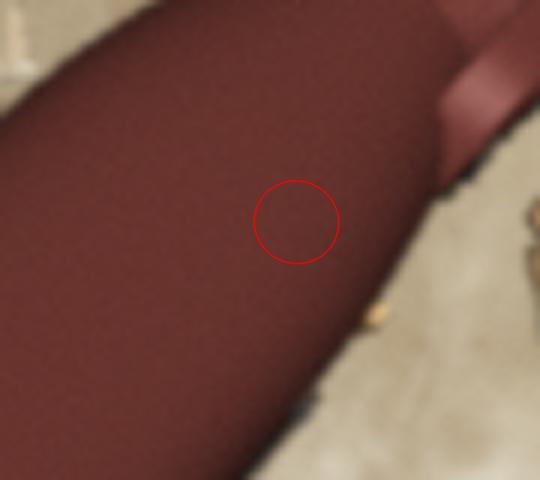

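```bash
cat > edge.py <<'E'
from fit import *
from scipy.ndimage import map_coordinates
def edgefit(imf,n,w,l,z,g,chan,bright_inside=True,half=3.0,sizefree=False):
    im=cv2.imread('pics/'+imf).astype(float)
    ch=chan(im)
    def side(q,i):
        P=rect(q[0],q[1],q[2],w,l,z); a,b=P[i],P[(i+1)%4]
        c=P.mean(0); m=(a+b)/2
        out=[]
        for t in np.linspace(.1,.9,33):
            X=a+(b-a)*t; p=proj(n,X); 
            pa,pb=proj(n,a),proj(n,b); d=(pb-pa)/np.linalg.norm(pb-pa); nn=np.array([-d[1],d[0]])
            if nn@(proj(n,m)-proj(n,c))<0: nn=-nn
            out.append((t,p,nn))
        return out
    q=np.array(g,float)
    for it in range(8):
        rows=[];res=[]
        pts=[]
        for i in range(4):
            for t,p,nn in side(q,i):
                s=np.arange(-half,half+.01,.1)
                v=map_coordinates(ch,[p[1]+s*nn[1],p[0]+s*nn[0]],order=1)
                gr=-np.gradient(cv2.GaussianBlur(v[None],(0,0),4)[0]) 
                k=np.argmax(gr[5:-5])+5
                if gr[k]>.4: pts.append((i,t,p+s[k]*nn,nn))
        def r(q):
            o=[]
            for i,t,pp,nn in pts:
                P=rect(q[0],q[1],q[2],w,l,z); o.append((proj(n,P[i]+(P[(i+1)%4]-P[i])*t)-pp)@nn)
            return np.array(o)
        s_=least_squares(r,q,loss='soft_l1',f_scale=.3); q=s_.x
    rr=r(q)
    return q,[(i,sum(1 for p in pts if p[0]==i),round(np.median([rr[k] for k,p in enumerate(pts) if p[0]==i]),2)) for i in range(4) if any(p[0]==i for p in pts)]
E
python3 - <<'E'
from edge import *
blue=lambda im:im[:,:,0]
for f,n in(('scene0.png','scene'),('top0.png','top'),('t1.png','top'),('s1.png','scene')):
    q,info=edgefit(f,n,.09,.14,.06,[.485,-.338,.275],blue)
    print(f,q.round(4),info,'bore',(q[0]+.038*np.sin(q[2])).round(4),(q[1]-.038*np.cos(q[2])).round(4))
# frame outer in top
for f,n in(('top0.png','top'),):
    q,info=edgefit(f,n,.11,.16,.053,[.485,-.338,.275],lambda im:im[:,:,2])
    print('frame',q.round(4),info)
for f,n in(('scene0.png','scene'),('top0.png','top')):
    for w,l in((.06,.118),(.062,.12),(.06,.116)):
        print(f,w,edgefit(f,n,w,l,.07,[.5577,.027,0],blue))
for uv in((427,200),(430,194)): print(ray('top',*px(uv,335,180,10),.056))
E
```

```text
Traceback (most recent call last):
  File "edge.py", line 32, in edgefit
    s_=least_squares(r,q,loss='soft_l1',f_scale=.3); q=s_.x
  File "edge.py", line 30, in r
    P=rect(q[0],q[1],q[2],w,l,z); o.append((proj(n,P[i]+(P[(i+1)%4]-P[i])*t)-pp)@nn)
                                            ~~~~^^^^^^^^^^^^^^^^^^^^^^^^^^^^
  File "h.py", line 7, in proj
    c=manip.calibration(n); p=np.array(c['camera_matrix'])@(np.array(c['R'])@np.array(X)+np.array(c['t'])); return p[:2]/p[2]
ValueError: time passes only in moves, steps and waits
```

```bash
python3 - <<'E'
from cell import manip
import pickle
pickle.dump({n:{k:__import__('numpy').array(v) for k,v in manip.calibration(n).items()} for n in('scene','top')},open('cal.pkl','wb'))
print(manip.sense()['clock'])
E
sed -i 's/manip.calibration(n)/CAL[n]/g' h.py; sed -i '2a import pickle; CAL=pickle.load(open("cal.pkl","rb"))' h.py
cat > e1.py <<'E'
from edge import *
blue=lambda im:im[:,:,0]
for f,n in(('scene0.png','scene'),('top0.png','top'),('t1.png','top'),('s1.png','scene')):
    q,info=edgefit(f,n,.09,.14,.06,[.485,-.338,.275],blue)
    print(f,q.round(4),info,'bore',(q[0]+.038*np.sin(q[2])).round(4),(q[1]-.038*np.cos(q[2])).round(4))
for f,n in(('top0.png','top'),):
    q,info=edgefit(f,n,.11,.16,.053,[.485,-.338,.275],lambda im:im[:,:,2])
    print('frame',q.round(4),info)
for f,n in(('scene0.png','scene'),('top0.png','top')):
    for w,l in((.06,.118),(.062,.12)):
        print(f,w,edgefit(f,n,w,l,.07,[.5577,.027,0],blue))
for uv in((427,200),(430,194)): print(ray('top',*px(uv,335,180,10),.056))
E
python3 e1.py
```

```text
7.4
scene0.png [ 0.4865 -0.3377  0.2811] [(0, 33, np.float64(-0.0)), (1, 33, np.float64(-0.09)), (2, 33, np.float64(0.0)), (3, 33, np.float64(-0.1))] bore 0.497 -0.3742
top0.png [ 0.4854 -0.3391  0.2795] [(0, 33, np.float64(-0.2)), (1, 33, np.float64(-0.09)), (2, 33, np.float64(-0.2)), (3, 33, np.float64(-0.1))] bore 0.4958 -0.3756
t1.png [ 0.4854 -0.3392  0.2805] [(0, 33, np.float64(-0.1)), (1, 33, np.float64(-0.1)), (2, 33, np.float64(-0.2)), (3, 33, np.float64(-0.1))] bore 0.496 -0.3757
s1.png [ 0.4967 -0.3605  0.3192] [(0, 3, np.float64(2.28)), (1, 16, np.float64(-0.26)), (2, 13, np.float64(0.36)), (3, 4, np.float64(-0.58))] bore 0.5086 -0.3966
frame [ 0.4843 -0.3381  0.2764] [(0, 33, np.float64(1.0)), (1, 33, np.float64(0.3)), (2, 33, np.float64(0.6)), (3, 33, np.float64(0.3))]
scene0.png 0.06 (array([ 0.55799069,  0.02874985, -0.01642606]), [(0, 33, np.float64(-0.8)), (1, 32, np.float64(-0.5)), (2, 33, np.float64(-0.4)), (3, 33, np.float64(-0.3))])
scene0.png 0.062 (array([ 0.55841494,  0.02812653, -0.01170851]), [(0, 33, np.float64(-0.3)), (1, 32, np.float64(-0.2)), (2, 33, np.float64(-0.2)), (3, 33, np.float64(-0.1))])
top0.png 0.06 (array([0.55665419, 0.02651333, 0.00363355]), [(0, 33, np.float64(-0.6)), (1, 29, np.float64(-0.91)), (2, 33, np.float64(-0.6)), (3, 33, np.float64(-0.29))])
top0.png 0.062 (array([ 0.55732031,  0.02657133, -0.00346683]), [(0, 33, np.float64(-0.31)), (1, 30, np.float64(-0.4)), (2, 33, np.float64(-0.29)), (3, 33, np.float64(-0.2))])
[ 0.49810124 -0.3759708   0.056     ]
[ 0.5000738  -0.37704152  0.056     ]
```

Call:
{"name": "play_rows", "arguments": {
  "dp": [
    [0.5,-0.5,10],
    [0,0,10],
    [0,0,10],
    [0,0,6],
    [0,0,4],
    [0,0,2],
    [0,0,0],
    [0,0,0]
  ],
  "spin": [0,0,0,0,0,0,0,0]
}}

```text
clock: 8.2
ee_pos: [0.496, -0.3754, 0.2172]
ee_rot: [-0.0, 3.141, -0.001]
ft_force: [-0.1, -0.2, -0.2]
opening: 0.0203
```

Call:
{"name": "play_rows", "arguments": {
  "dp": [
    [0,0,1],
    [0,0,1],
    [0,0,1],
    [0,0,0]
  ],
  "spin": [0,0,0,0]
}}

```text
clock: 8.6
ee_pos: [0.4958, -0.3752, 0.2138]
ee_rot: [0.0, -3.141, -0.0]
ft_force: [0.4, -0.2, -1.6]
opening: 0.0206
```

Call:
{"name": "play_rows", "arguments": {
  "dp": [
    [0,0,1],
    [0,0,1],
    [0,0,1],
    [0,0,0]
  ],
  "spin": [0,0,0,0]
}}

```text
clock: 9.0
ee_pos: [0.4958, -0.3752, 0.2107]
ee_rot: [0.0, -3.141, -0.0]
ft_force: [0.3, -0.9, -1.5]
opening: 0.0204
```

Call:
{"name": "play_rows", "arguments": {
  "dp": [
    [0,0,0.7],
    [0,0,0.7],
    [0,0,0]
  ],
  "spin": [0,0,0]
}}

```text
clock: 9.3
ee_pos: [0.4959, -0.3752, 0.2094]
ee_rot: [0.0, -3.142, -0.0]
ft_force: [-0.0, 0.2, -0.9]
opening: 0.0203
```

Call:
{"name": "play_rows", "arguments": {
  "dp": [
    [0,0,0.7],
    [0,0,0.7],
    [0,0,0]
  ],
  "spin": [0,0,0]
}}

```text
clock: 9.6
ee_pos: [0.4959, -0.3752, 0.208]
ee_rot: [0.0, -3.141, -0.0]
ft_force: [-0.2, -0.8, -1.4]
opening: 0.0205
```

Call:
{"name": "play_rows", "arguments": {
  "dp": [
    [0,0,0.7],
    [0,0,0.7],
    [0,0,0]
  ],
  "spin": [0,0,0]
}}

```text
clock: 9.9
ee_pos: [0.4959, -0.3752, 0.2066]
ee_rot: [0.0, -3.141, -0.0]
ft_force: [-0.8, 0.2, -1.7]
opening: 0.0207
```

Call:
{"name": "play_rows", "arguments": {
  "dp": [
    [0,0,0.7],
    [0,0,0.7],
    [0,0,0]
  ],
  "spin": [0,0,0]
}}

```text
clock: 10.2
ee_pos: [0.4958, -0.3752, 0.2052]
ee_rot: [0.0, -3.141, -0.0]
ft_force: [0.8, -0.8, -1.2]
opening: 0.0201
```

Call:
{"name": "play_rows", "arguments": {
  "dp": [
    [0,0,0.7],
    [0,0,0.7],
    [0,0,0]
  ],
  "spin": [0,0,0]
}}

```text
clock: 10.5
ee_pos: [0.4959, -0.3753, 0.2039]
ee_rot: [-0.0, 3.141, -0.0]
ft_force: [0.1, 0.2, -2.1]
opening: 0.0203
```

Call:
{"name": "play_rows", "arguments": {
  "dp": [
    [0,0,0.7],
    [0,0,0.7],
    [0,0,0]
  ],
  "spin": [0,0,0]
}}

```text
clock: 10.8
ee_pos: [0.496, -0.3753, 0.2027]
ee_rot: [-0.0, 3.141, -0.0]
ft_force: [-0.1, 0.6, 2.9]
opening: 0.0202
```

Call:
{"name": "play_rows", "arguments": {
  "dp": [
    [0,0,0.7],
    [0,0,0.7],
    [0,0,0]
  ],
  "spin": [0,0,0]
}}

```text
clock: 11.1
ee_pos: [0.4959, -0.3753, 0.2011]
ee_rot: [-0.0, 3.142, -0.0]
ft_force: [-0.3, 0.7, 2.1]
opening: 0.0207
```

Call:
{"name": "play_rows", "arguments": {
  "dp": [
    [0,0,0.7],
    [0,0,0.7],
    [0,0,0]
  ],
  "spin": [0,0,0]
}}

```text
clock: 11.4
ee_pos: [0.4959, -0.3753, 0.1996]
ee_rot: [-0.0, 3.142, -0.0]
ft_force: [0.2, 0.4, 2.1]
opening: 0.0206
```

Call:
{"name": "play_rows", "arguments": {
  "dp": [
    [0,0,1],
    [0,0,1],
    [0,0,1],
    [0,0,0.5],
    [0,0,0]
  ],
  "spin": [0,0,0,0,0]
}}

```text
clock: 11.9
ee_pos: [0.4959, -0.3752, 0.1961]
ee_rot: [-0.0, 3.142, -0.0]
ft_force: [0.6, 0.0, 0.8]
opening: 0.0203
```

Run:
```python
from h import *
a=cap('scene','s6.png');b=cap('top','t6.png')
```

```text
(no output)
```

View pics/s6.png

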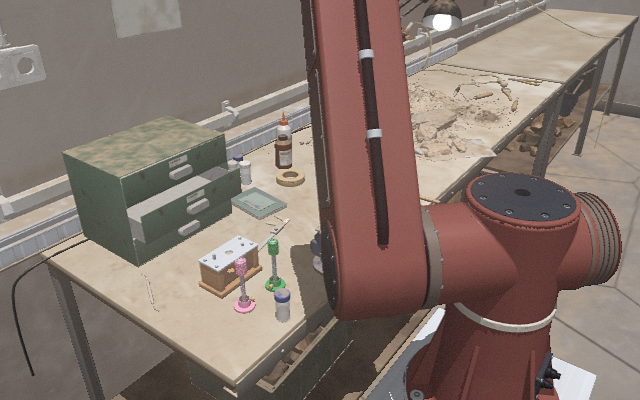

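Call:
{"name": "play_rows", "arguments": {
  "dp": [
    [0,0,0.3],
    [0,0,0.3],
    [0,0,0]
  ],
  "spin": [0,0,0]
}}

```text
clock: 12.3
ee_pos: [0.4959, -0.3753, 0.1957]
ee_rot: [-0.0, 3.141, -0.0]
ft_force: [0.6, 0.7, 3.2]
opening: 0.0204
```

The arm hides the mount in this view, and the rack is unmoved at (230,265). I'm descending in small force-watched steps.

Call:
{"name": "play_rows", "arguments": {
  "dp": [
    [0,0,0.4],
    [0,0,0.4],
    [0,0,0]
  ],
  "spin": [0,0,0]
}}

```text
clock: 12.6
ee_pos: [0.4959, -0.3752, 0.1948]
ee_rot: [-0.0, 3.142, -0.0]
ft_force: [1.0, -0.5, 2.0]
opening: 0.0206
```

Call:
{"name": "play_rows", "arguments": {
  "dp": [
    [0,0,0.4],
    [0,0,0.4],
    [0,0,0]
  ],
  "spin": [0,0,0]
}}

```text
clock: 12.9
ee_pos: [0.4959, -0.3752, 0.1939]
ee_rot: [0.0, -3.142, -0.0]
ft_force: [0.6, 0.5, 2.4]
opening: 0.0206
```

Call:
{"name": "play_rows", "arguments": {
  "dp": [
    [0,0,0.3],
    [0,0,0.3],
    [0,0,0]
  ],
  "spin": [0,0,0]
}}

```text
clock: 13.2
ee_pos: [0.4959, -0.3752, 0.1934]
ee_rot: [-0.0, 3.142, -0.0]
ft_force: [0.5, -0.3, 2.2]
opening: 0.0205
```

Call:
{"name": "play_rows", "arguments": {
  "dp": [
    [0,0,0.3],
    [0,0,0.3],
    [0,0,0]
  ],
  "spin": [0,0,0]
}}

```text
clock: 13.5
ee_pos: [0.4959, -0.3753, 0.1928]
ee_rot: [-0.0, 3.142, -0.0]
ft_force: [1.0, -0.2, 2.9]
opening: 0.0205
```

Call:
{"name": "play_rows", "arguments": {
  "dp": [
    [0,0,0.3],
    [0,0,0.3],
    [0,0,0]
  ],
  "spin": [0,0,0]
}}

```text
clock: 13.8
ee_pos: [0.4959, -0.3752, 0.1921]
ee_rot: [0.0, -3.142, -0.0]
ft_force: [0.5, -0.7, 2.1]
opening: 0.0205
```

Call:
{"name": "play_rows", "arguments": {
  "dp": [
    [0,0,0.3],
    [0,0,0.3],
    [0,0,0]
  ],
  "spin": [0,0,0]
}}

```text
clock: 14.1
ee_pos: [0.4959, -0.3753, 0.1916]
ee_rot: [-0.0, 3.142, -0.0]
ft_force: [0.6, -0.8, 1.7]
opening: 0.0205
```

Call:
{"name": "play_rows", "arguments": {
  "dp": [
    [0,0,0.3],
    [0,0,0.3],
    [0,0,0]
  ],
  "spin": [0,0,0]
}}

```text
clock: 14.4
ee_pos: [0.4959, -0.3752, 0.1909]
ee_rot: [-0.0, 3.142, 0.0]
ft_force: [1.4, -1.1, 2.9]
opening: 0.02
```

Call:
{"name": "play_rows", "arguments": {
  "dp": [
    [0,0,0.3],
    [0,0,0.3],
    [0,0,0]
  ],
  "spin": [0,0,0]
}}

```text
clock: 14.7
ee_pos: [0.4959, -0.3753, 0.1904]
ee_rot: [-0.0, 3.142, -0.0]
ft_force: [1.1, -1.1, 2.9]
opening: 0.0207
```

Call:
{"name": "play_rows", "arguments": {
  "dp": [
    [0,0,0.35],
    [0,0,0.35],
    [0,0,0]
  ],
  "spin": [0,0,0]
}}

```text
clock: 15.0
ee_pos: [0.4959, -0.3752, 0.1896]
ee_rot: [0.0, -3.142, -0.0]
ft_force: [0.8, -0.4, 2.5]
opening: 0.0204
```

Call:
{"name": "play_rows", "arguments": {
  "dp": [
    [0,0,0.35],
    [0,0,0.35],
    [0,0,0]
  ],
  "spin": [0,0,0]
}}

```text
clock: 15.3
ee_pos: [0.4959, -0.3753, 0.1894]
ee_rot: [-0.0, 3.141, -0.0]
ft_force: [-0.3, 0.4, 6.9]
opening: 0.0203
```

Call:
{"name": "play_rows", "arguments": {
  "dp": [
    [0,0,0.2],
    [0,0,0],
    [0,0,0]
  ],
  "spin": [0,0,0]
}}

```text
clock: 15.6
ee_pos: [0.4959, -0.3752, 0.1894]
ee_rot: [-0.0, 3.141, -0.0]
ft_force: [-0.8, 0.3, 8.0]
opening: 0.0201
```

Call:
{"name": "play_rows", "arguments": {
  "dp": [
    [0,0,0.1],
    [0,0,0],
    [0,0,0],
    [0,0,0],
    [0,0,0],
    [0,0,0]
  ],
  "spin": [0,0,0,0,0,0]
}}

```text
clock: 16.2
ee_pos: [0.4959, -0.3752, 0.1894]
ee_rot: [-0.0, 3.141, -0.001]
ft_force: [-0.5, 0.1, 9.0]
opening: 0.0205
```

Call:
{"name": "play_rows", "arguments": {
  "dp": [
    [0,0,0],
    [0,0,0],
    [0,0,0],
    [0,0,0],
    [0,0,0],
    [0,0,0],
    [0,0,0]
  ],
  "spin": [0,0,0,0,0,0,0]
}}

```text
clock: 16.9
ee_pos: [0.4959, -0.3753, 0.1894]
ee_rot: [-0.0, 3.141, -0.001]
ft_force: [-0.6, 0.4, 7.7]
opening: 0.0201
```

Call:
{"name": "play_rows", "arguments": {
  "dp": [
    [0,0,-1],
    [0,0,-3],
    [0,0,-6],
    [0,0,-10],
    [0,0,-15],
    [0,0,-20],
    [0,0,-20],
    [0,0,-20],
    [0,0,-15],
    [0,0,-8],
    [0,0,-4],
    [0,0,0]
  ],
  "spin": [0,0,0,0,0,0,0,0,0,0,0,0]
}}

```text
clock: 18.1
ee_pos: [0.4959, -0.3752, 0.3109]
ee_rot: [-0.0, 3.141, -0.0]
ft_force: [0.1, -0.3, -1.8]
opening: 0.0204
```

Call:
{"name": "play_rows", "arguments": {
  "dp": [
    [-2,15,0],
    [-5,30,0],
    [-6.5,40,0],
    [-6.5,40,0],
    [-6.5,40,0],
    [-6.5,40,0],
    [-6.5,40,0],
    [-6.5,40,0],
    [-6.5,40,0],
    [-6.5,40,0],
    [-4,25,0],
    [-2,10,0]
  ],
  "spin": [0,0,0,0,0,0,0,0,0,0,0,0]
}}

```text
clock: 19.3
ee_pos: [0.5601, 0.0278, 0.31]
ee_rot: [0.005, -3.14, -0.001]
ft_force: [-0.7, -0.7, -2.2]
opening: 0.0207
```

Call:
{"name": "play_rows", "arguments": {
  "dp": [
    [0,0,0],
    [0,0,0]
  ],
  "spin": [0,0]
}}

```text
clock: 19.5
ee_pos: [0.5605, 0.0243, 0.3103]
ee_rot: [0.0, -3.141, 0.001]
ft_force: [-0.4, -0.1, -1.2]
opening: 0.0206
```

Run:
```python
from h import *
a=cap('scene','s7.png');b=cap('top','t7.png');s=manip.sense();print(s['ee_pos'],s['clock'],s['ft_force'],s['opening'])
x,y,z=s['ee_pos']
over(a,'scene',190,140,290,260,6,gauge_circs(x,y,z-.054,.0266)+[((.5577,.027,.07),.008,(255,0,255))],'q11.png')
over(b,'top',215,120,315,210,6,[((.5577,.027,.07),.008,(255,0,255))],'q12.png')
over(a,'scene',310,150,410,230,6,[((.4965,-.375,.06),.013,(0,0,255))],'q13.png')
```

```text
[0.56059967 0.02368353 0.31051251] 19.6 [ 0.14894826  0.62097157 -0.99759036] 0.020336069259891572
```

View pics/q11.png

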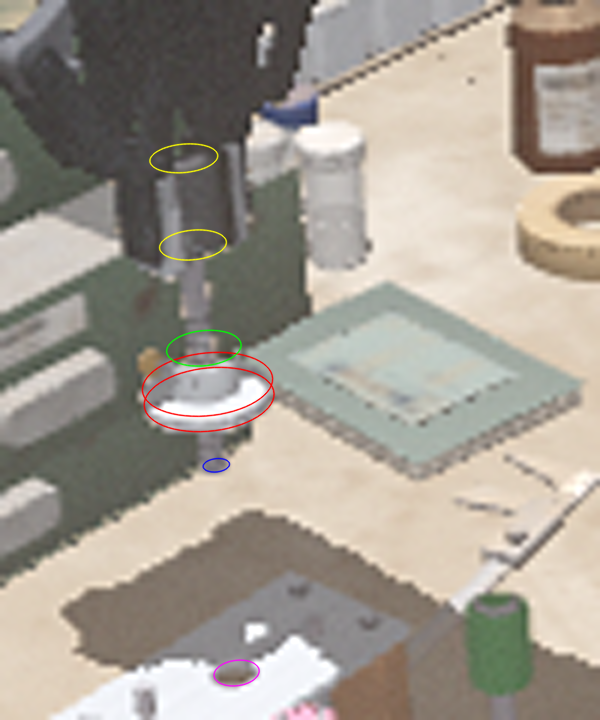

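View pics/q12.png

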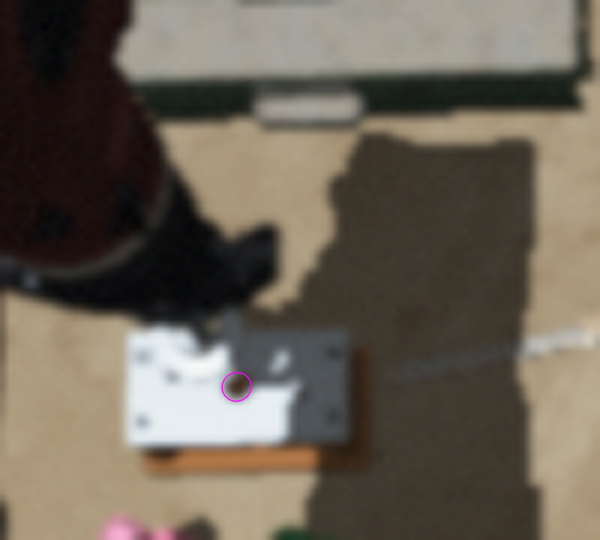

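View pics/q13.png

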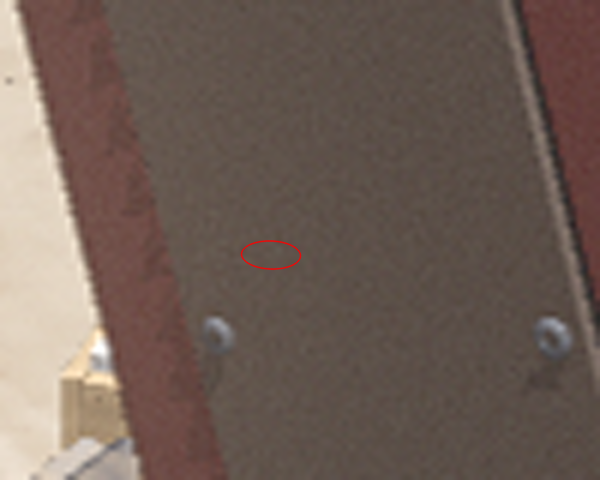

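Call:
{"name": "play_rows", "arguments": {
  "dp": [
    [1.7,1.2,10],
    [0,0,20],
    [0,0,20],
    [0,0,15],
    [0,0,8],
    [0,0,4],
    [0,0,0]
  ],
  "spin": [0,0,0,0,0,0,0]
}}

```text
clock: 20.3
ee_pos: [0.559, 0.0257, 0.2335]
ee_rot: [-0.001, -3.141, -0.0]
ft_force: [-0.0, 0.2, -1.5]
opening: 0.0203
```

Run:
```python
from h import *
a=cap('scene','s8.png');b=cap('top','t8.png');s=manip.sense();print(s['ee_pos'],s['clock'],s['ft_force'],s['opening'])
x,y,z=s['ee_pos']
over(a,'scene',190,170,280,270,7,[((x,y,z-.156),.0045,(255,0,0)),((.558,.027,.07),.008,(255,0,255))],'q14.png')
over(a,'scene',200,220,260,270,10,[],'q15.png')
```

```text
[0.55942943 0.02582764 0.23425696] 20.4 [ 0.20899846  0.92390954 -1.99017224] 0.02003070249703816
```

View pics/q14.png

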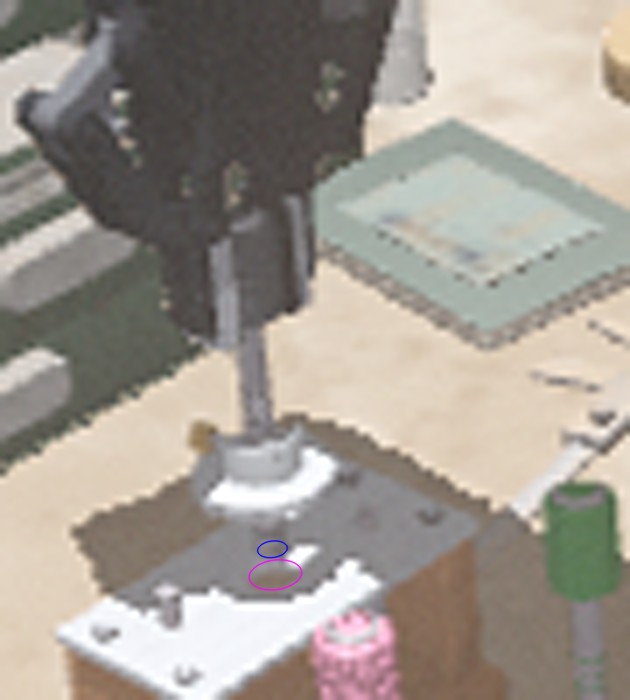

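View pics/q15.png

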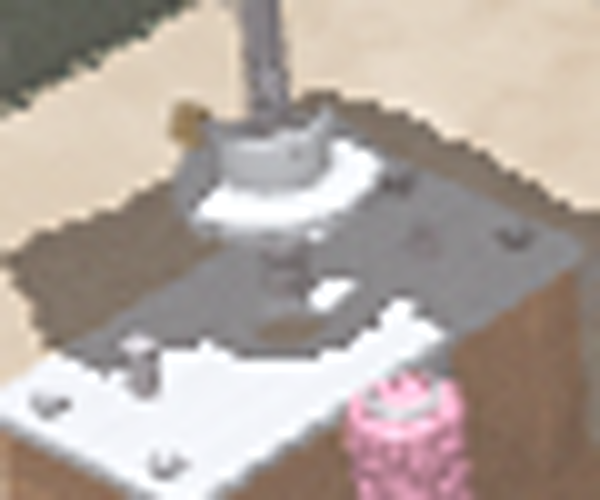

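Call:
{"name": "play_rows", "arguments": {
  "dp": [
    [0,1,1],
    [0,0,1],
    [0,0,1],
    [0,0,1],
    [0,0,1],
    [0,0,0]
  ],
  "spin": [0,0,0,0,0,0]
}}

```text
clock: 21.0
ee_pos: [0.559, 0.027, 0.2285]
ee_rot: [0.0, -3.141, 0.0]
ft_force: [0.3, 0.1, -1.2]
opening: 0.02
```

Call:
{"name": "play_rows", "arguments": {
  "dp": [
    [0,0,0.7],
    [0,0,0.7],
    [0,0,0]
  ],
  "spin": [0,0,0]
}}

```text
clock: 21.3
ee_pos: [0.5591, 0.027, 0.2272]
ee_rot: [0.0, -3.141, 0.0]
ft_force: [0.7, -0.2, -1.2]
opening: 0.0203
```

Call:
{"name": "play_rows", "arguments": {
  "dp": [
    [0,0,0.7],
    [0,0,0.7],
    [0,0,0]
  ],
  "spin": [0,0,0]
}}

```text
clock: 21.6
ee_pos: [0.5591, 0.027, 0.2258]
ee_rot: [0.0, -3.141, 0.0]
ft_force: [-0.2, -0.4, -1.9]
opening: 0.0204
```

Call:
{"name": "play_rows", "arguments": {
  "dp": [
    [0,0,0.7],
    [0,0,0.7],
    [0,0,0]
  ],
  "spin": [0,0,0]
}}

```text
clock: 21.9
ee_pos: [0.5591, 0.027, 0.2244]
ee_rot: [0.0, -3.141, 0.0]
ft_force: [0.0, 0.2, -1.8]
opening: 0.0202
```

Call:
{"name": "play_rows", "arguments": {
  "dp": [
    [0,0,0.7],
    [0,0,0.7],
    [0,0,0]
  ],
  "spin": [0,0,0]
}}

```text
clock: 22.2
ee_pos: [0.559, 0.027, 0.223]
ee_rot: [0.0, -3.141, -0.0]
ft_force: [0.4, -0.6, -0.9]
opening: 0.0202
```

Run:
```python
from h import *
a=cap('scene','s9.png');s=manip.sense();print(s['ee_pos'],s['clock'],s['ft_force'])
over(a,'scene',200,220,260,270,10,[],'q16.png')
```

```text
[0.55905721 0.02698162 0.2230389 ] 22.25 [-0.08953526 -0.2081359  -2.19624541]
```

View pics/q16.png

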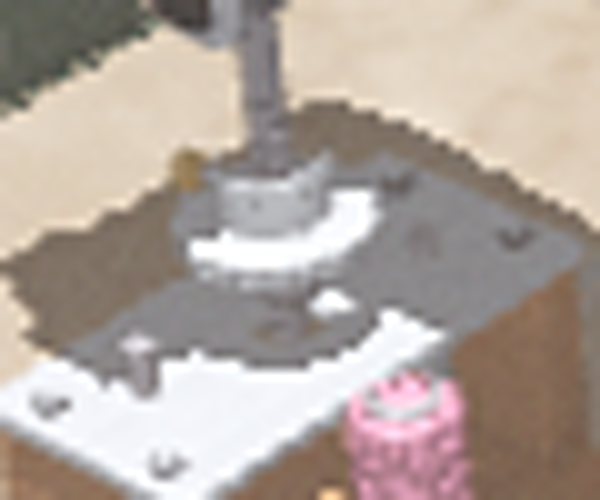

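The rod tip is entering the hole: the brown crescent is left of the rod at crop (270,328), with the rod at (295,320). I'll nudge it slightly and go on down.

Call:
{"name": "play_rows", "arguments": {
  "dp": [
    [-0.5,0.6,1],
    [0,0,1],
    [0,0,1],
    [0,0,1],
    [0,0,0]
  ],
  "spin": [0,0,0,0,0]
}}

```text
clock: 22.75
ee_pos: [0.5595, 0.0276, 0.2189]
ee_rot: [0.0, -3.141, -0.0]
ft_force: [-0.3, -0.6, -1.8]
opening: 0.0202
```

Call:
{"name": "play_rows", "arguments": {
  "dp": [
    [0,0,1.5],
    [0,0,1.5],
    [0,0,1.5],
    [0,0,1.5],
    [0,0,0]
  ],
  "spin": [0,0,0,0,0]
}}

```text
clock: 23.25
ee_pos: [0.5595, 0.0276, 0.2128]
ee_rot: [0.0, -3.141, -0.0]
ft_force: [-0.6, 0.0, -2.1]
opening: 0.0205
```

Call:
{"name": "play_rows", "arguments": {
  "dp": [
    [0,0,1.5],
    [0,0,1.5],
    [0,0,1.5],
    [0,0,1.5],
    [0,0,0]
  ],
  "spin": [0,0,0,0,0]
}}

```text
clock: 23.75
ee_pos: [0.5595, 0.0276, 0.2069]
ee_rot: [0.0, -3.141, -0.0]
ft_force: [0.2, -0.1, -2.3]
opening: 0.0206
```

Call:
{"name": "play_rows", "arguments": {
  "dp": [
    [0,0,2],
    [0,0,2],
    [0,0,1.5],
    [0,0,0.7],
    [0,0,0]
  ],
  "spin": [0,0,0,0,0]
}}

```text
clock: 24.25
ee_pos: [0.5595, 0.0276, 0.2008]
ee_rot: [0.0, -3.141, 0.0]
ft_force: [0.0, -0.6, -2.4]
opening: 0.0202
```

Call:
{"name": "play_rows", "arguments": {
  "dp": [
    [0,0,0.3],
    [0,0,0],
    [0,0,0]
  ],
  "spin": [0,0,0]
}}

```text
clock: 24.55
ee_pos: [0.5596, 0.0276, 0.2007]
ee_rot: [-0.0, 3.141, -0.0]
ft_force: [-0.3, 0.8, -1.7]
opening: 0.0204
```

Call:
{"name": "play_rows", "arguments": {
  "dp": [
    [0,0,0.2],
    [0,0,0],
    [0,0,0]
  ],
  "spin": [0,0,0]
}}

```text
clock: 24.85
ee_pos: [0.5596, 0.0276, 0.2004]
ee_rot: [0.0, -3.142, 0.0]
ft_force: [0.7, -0.3, -2.2]
opening: 0.0203
```

Call:
{"name": "play_rows", "arguments": {
  "dp": [
    [0,0,0.2],
    [0,0,0.2],
    [0,0,0]
  ],
  "spin": [0,0,0]
}}

```text
clock: 25.15
ee_pos: [0.5596, 0.0276, 0.2]
ee_rot: [0.0, -3.142, 0.0]
ft_force: [-0.6, -0.2, -0.4]
opening: 0.0203
```

Call:
{"name": "play_rows", "arguments": {
  "dp": [
    [0,0,0.2],
    [0,0,0],
    [0,0,0]
  ],
  "spin": [0,0,0]
}}

```text
clock: 25.45
ee_pos: [0.5596, 0.0276, 0.1998]
ee_rot: [0.0, -3.141, 0.0]
ft_force: [-0.4, -0.2, -2.4]
opening: 0.0203
```

Call:
{"name": "play_rows", "arguments": {
  "dp": [
    [0,0,0.2],
    [0,0,0],
    [0,0,0]
  ],
  "spin": [0,0,0]
}}

```text
clock: 25.75
ee_pos: [0.5596, 0.0276, 0.1996]
ee_rot: [0.0, -3.142, -0.0]
ft_force: [1.0, 0.2, -1.7]
opening: 0.0205
```

Call:
{"name": "play_rows", "arguments": {
  "dp": [
    [0,0,0.2],
    [0,0,0],
    [0,0,0]
  ],
  "spin": [0,0,0]
}}

```text
clock: 26.05
ee_pos: [0.5596, 0.0276, 0.1994]
ee_rot: [0.0, -3.142, 0.0]
ft_force: [-0.1, 0.2, -1.9]
opening: 0.0202
```

Call:
{"name": "play_rows", "arguments": {
  "dp": [
    [0,0,0.15],
    [0,0,0],
    [0,0,0]
  ],
  "spin": [0,0,0]
}}

```text
clock: 26.35
ee_pos: [0.5596, 0.0276, 0.1994]
ee_rot: [-0.0, 3.141, -0.0]
ft_force: [-0.1, -0.3, 1.3]
opening: 0.0205
```

Contact came at 0.1994, exactly 10 mm above the bore-seated height, so the stop hasn't slipped. I'll back off 0.1 mm and release.

Call:
{"name": "play_rows", "arguments": {
  "dp": [
    [0,0,-0.1],
    [0,0,0],
    [0,0,0]
  ],
  "spin": [0,0,0]
}}

```text
clock: 26.65
ee_pos: [0.5596, 0.0276, 0.1994]
ee_rot: [-0.0, 3.142, 0.0]
ft_force: [-0.7, 0.6, 0.6]
opening: 0.02
```

Call:
{"name": "play_rows", "arguments": {
  "dp": [
    [0,0,0],
    [0,0,0],
    [0,0,0],
    [0,0,0],
    [0,0,0]
  ],
  "spin": [0,0,0,0,0],
  "hand": 28
}}

```text
clock: 27.15
ee_pos: [0.5596, 0.0276, 0.1994]
ee_rot: [0.0, -3.142, -0.0]
ft_force: [0.0, 0.1, -0.2]
opening: 0.0279
```

Run:
```python
from h import *
a=cap('scene','s10.png');s=manip.sense();print(s['ee_pos'],s['clock'],s['ft_force'],s['opening'])
over(a,'scene',180,170,280,270,6,[],'q17.png')
```

```text
[0.55963166 0.0275584  0.19936277] 27.2 [0.30863775 0.21254726 0.12057941] 0.028126308372335686
```

View pics/q17.png

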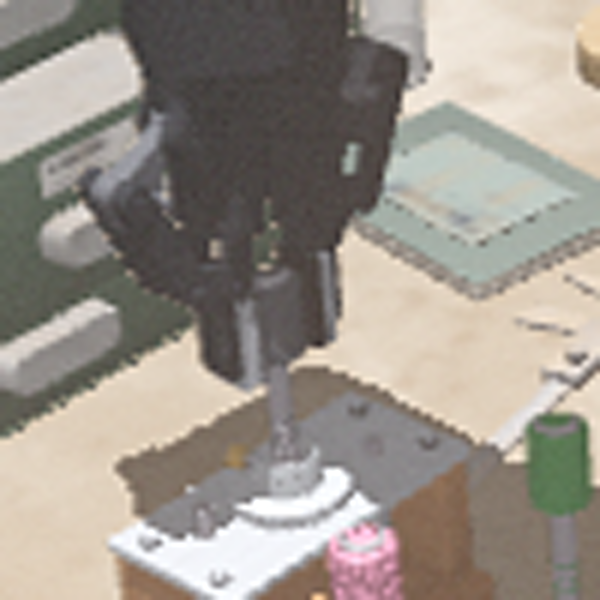

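Released, and it hangs upright. I'll open further and retreat upward.

Call:
{"name": "play_rows", "arguments": {
  "dp": [
    [0,0,0],
    [0,0,0],
    [0,0,0],
    [0,0,0],
    [0,0,0],
    [0,0,0]
  ],
  "spin": [0,0,0,0,0,0],
  "hand": 65
}}

```text
clock: 27.8
ee_pos: [0.5596, 0.0276, 0.1994]
ee_rot: [-0.0, 3.142, -0.0]
ft_force: [-0.0, 0.0, 0.1]
opening: 0.065
```

Call:
{"name": "play_rows", "arguments": {
  "dp": [
    [0,0,-10],
    [0,0,-20],
    [0,0,-25],
    [0,0,-25],
    [0,0,-20],
    [0,0,0],
    [0,0,0]
  ],
  "spin": [0,0,0,0,0,0,0]
}}

```text
clock: 28.5
ee_pos: [0.5598, 0.0276, 0.2999]
ee_rot: [-0.0, 3.14, -0.0]
ft_force: [0.0, -0.9, 0.6]
opening: 0.0651
```

Call:
{"name": "play_rows", "arguments": {
  "dp": [
    [10,20,0],
    [30,40,0],
    [30,40,0],
    [30,40,0],
    [30,40,0],
    [30,40,0],
    [20,20,0],
    [0,0,0]
  ],
  "spin": [0,0,0,0,0,0,0,0]
}}

```text
clock: 29.3
ee_pos: [0.3766, 0.2693, 0.2986]
ee_rot: [0.007, -3.139, 0.001]
ft_force: [-0.0, -0.6, -0.9]
opening: 0.0649
```

Run:
```python
from h import *
a=cap('scene','s11.png');b=cap('top','t11.png');s=manip.sense();print(s['ee_pos'],s['clock'],s['ft_force'],s['opening'])
for n,th in(('scene','gauge_head'),('scene','stop_foot'),('top','gauge_head')):
  for d in manip.place_of(n,th): print(n,th,d['p'],d['location'])
X=(.5585,.0275)
over(a,'scene',190,180,280,270,7,gauge_circs(*X,.07+.102-.0266,.0266),'q18.png')
```

```text
[0.37902096 0.26767806 0.2987541 ] 29.4 [ 0.7545265   0.30082909 -0.62396692] 0.06514103755227403
scene gauge_head 0.83 [0.4711, 0.0808, 0.0995]
scene gauge_head 0.57 [0.4628, -0.0091, 0.1026]
scene gauge_head 0.53 [0.5591, 0.0272, 0.1438]
scene stop_foot 0.77 [0.4699, 0.0737, 0.0003]
scene stop_foot 0.73 [0.5581, 0.0252, 0.0703]
scene stop_foot 0.57 [0.4643, -0.0081, 0.0022]
top gauge_head 0.71 [0.5602, 0.0305, 0.0723]
top gauge_head 0.56 [0.4716, 0.0785, 0.1008]
top gauge_head 0.51 [0.4652, -0.013, 0.1008]
top gauge_head 0.46 [0.5567, 0.0266, 0.1448]
```

View pics/q18.png

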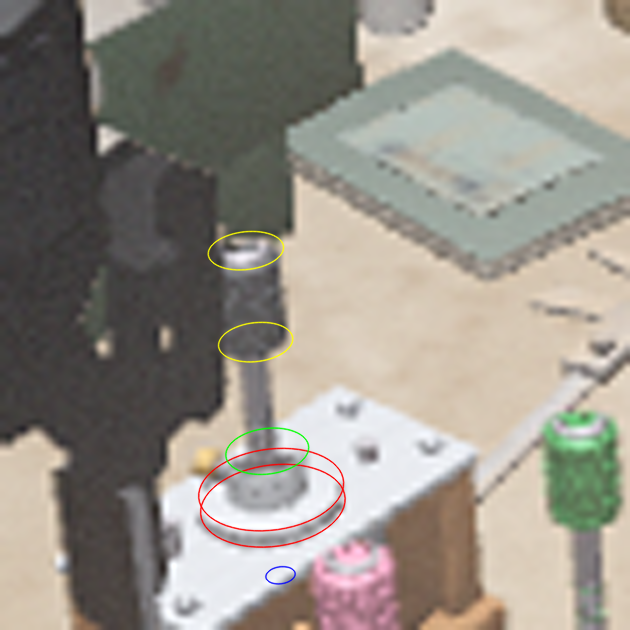

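View pics/s11.png

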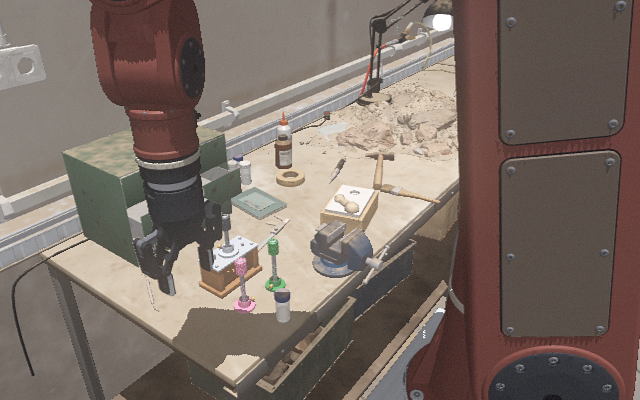

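View pics/t11.png

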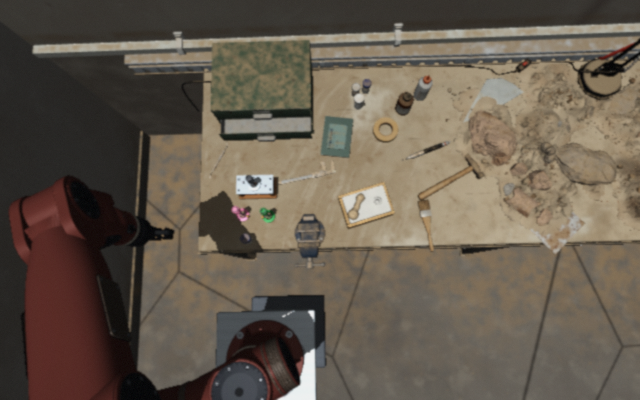

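The gauge hangs in the rack at scene (226,240) with its disc flat on the plate, and the robot is clear. Handing in.

Run:
```python
from cell import manip
print(manip.job_done(), manip.sense()['clock'])
```

```text
the job is handed in; nothing more can be done
the job is handed in; nothing more can be done
```

The bore is about 26–27 mm deep. The gauge is back in its rack with the stop set at that depth. I handed the job in at about 29.5 s of the 70 s allowed.

- **Measuring:** I took the grey gauge from the rack, not the pink or green ones. The stop seated on the plaster and the rod slid on at a steady drag of about 4 N. It then bottomed out firmly at about 26.6 mm, well past the 8 mm ledge. I held it there for about 1.6 s, with readings of 7–9 N and at most about 10.5 N once the gauge's weight is added. Force was read only at the end of each call, so peaks in between were not seen.
- **Hanging it back:** the stop touched the rack plate at tool height 0.1994 m, exactly 10 mm above its height on the bore. That is the rack-to-plaster height difference, so the stop had not moved. The push on the plate peaked at about 3 N, under the 4 N that would shift it, before I backed off and let go.
- **Last checks:** both cameras show the gauge hanging upright with its disc flat on the plate, and the mount and other objects appear to be where they were. The networks put its head at 0.144–0.145 m, which means a rod length of about 27–28 mm. That is about 1 mm more than the touch reading and within their error. The top camera also gave one wrong head position, at z = 0.072, on the gauge's stop.
- **Not seen:** the arm hid the bore from both cameras during the measurement, so seating and bottoming were judged from force and height alone.

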